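# Lay the vase mould half down to dry

## Task

On the drying board stand two plaster pieces: half of a vase mould, with a vase-shaped hollow in one face, and a plain block. Push the mould half over so that it lies on its back with the hollow facing up, then push it along the board until its whole top end sits snug against the stop batten on the robot's side. Only push: do not lift or carry it, leave the plain block and the other things where they are, and finish clear of everything.

Things in the scene. Friction and masses are not known exactly. Their poses are not given: they have to be found in the camera images.
- drying_board: fixed plywood board, 340 (x) x 480 (y) x 18 mm, flat on the table; origin at the centre of its underside. Its x axis points away from the robot (turned up to 12 degrees). Along its near (-x) edge runs the stop batten: a wood strip 30 mm wide, full length, 20 mm high above the board's top; its inner face is the plane x = -130 mm of this frame.
- mould_half: loose plaster half mould 40 (x) x 90 (y) x 130 mm (z), 0.3 to 0.55 kg, first standing on its 40 x 90 end, on the left or right of the board. Origin: centre of that foot end; z to the top end; x out of the face with the hollow, which first looks away from the robot (within 26 degrees). Pushed there, it tips over once its top has moved some 45 mm; lying, it is 40 mm high.
- mould_face (a point): on the hollow face, at the top in the middle: x +20, y 0, z 115 mm of the mould half's frame. The hollow is up to 54 mm wide, 22 mm deep, and runs out through the top end as a slot 20 to 24 mm wide through this point; the face either side of the slot is solid. Four 4 mm bumps stand on the face at y +-36, z 12 and 90 mm.
- mould_top_left (a point): corner point of the mould half's top end: at x 0, y +45 mm, z 130 mm of its frame. The plaster is not slippery: a piece that meets the batten askew can stay on one corner, and then its foot end must be pushed towards the batten and a little towards the open side
- mould_top_right (a point): the other corner point of the top end: at x 0, y -45 mm, z 130 mm of the mould half's frame
- mould_foot_hollow (a point): middle of the mould half's foot edge on the hollow side: x +20 mm, y 0, z 0 of its frame
- mould_foot_back (a point): middle of the mould half's foot edge on the back side, about which it tips: x -20 mm, y 0, z 0 of its frame
- plaster_block: loose plain plaster block without hollow, 40 x 90 x 130 mm (x, y, z), standing on the other half of the board, 200 mm or more from the mould half; origin at the centre of its underside
- clay_cat: loose small terracotta cat figure, about 36 mm across and 60 mm high, standing on the far part of the board between the two plaster pieces; origin at the centre of its foot
- test_cup: loose small terracotta cup, 38 mm across and 34 mm high, on the board near the middle of the batten; origin at the centre of its foot
- jar_yellow: loose clear jar with a yellow cap, 72 mm across, 100 mm high, on the table left of the board; origin at the centre of its foot
- jar_green: loose glass jar with a green cap, 84 mm across, 120 mm high, on the table left of the board; origin at the centre of its foot
- spatula: loose spatula lying on the table right of the board; origin at its underside
- mug: loose white mug, 80 mm across, 85 mm high, on the table right of the board; origin at the centre of its foot
Not all that is in view belongs to the job. Leave any brown or purple look-alike of the mould_half alone. Leave any turquoise look-alike of the plaster_block alone.

How it is judged:
By the outcome, as a careful person would: the job done as asked, in the order asked, and still so for the second after the job is handed in, with the robot touching nothing.
It also fails if it takes over 58 s, if anything falls off the work surface, if the arm or the gripper's body presses on something with over 40 N, if the wrist force passes 120 N, or if a joint passes its speed limit or range.

## Robot

A 6-joint arm with a two-finger parallel gripper is mounted at the origin on the work surface. World frame = base frame: x ahead of the robot, y to its left, z up, the work surface at z = 0. Lengths are in m, angles in degrees, forces in N, time in s.
With the tool pointing down it reaches from about 0.375 to 0.9 m from the base axis. Payload 3.1 kg.
Tool frame: the origin (TCP) lies on the centre line of the jaws, within the pads' length; the fingertips stand 19 mm ahead of it and the grasp point (between the pads) is the TCP (tips_ahead is the distance from the TCP to the fingertips, in m); z points along the fingers, y is the line along which they close (so a half turn about z gives the same grasp; the last joint's range is limited). The gripper opens to 87 mm and grips with 3 to 60 N. Pads are 19 mm wide; open, the fingers measure 117 mm over their backs; the gripper's body (75 mm by 190 mm) begins 51 mm behind the grasp point.
Start: joints at [53.657, 30.224, 82.088, -0, 67.689, -10.227], TCP at [0.275, 0.561, 0.242] pointing down, gripper open.
Joint ranges: [-176.69, 176.69], [-43.24, 126.21], [12.49, 139.97], [-82, 262], [0, 151.66], [-163.58, 163.58]. Speed limits (degrees/s): [159.86, 159.86, 180, 180, 180, 180].

## Interface

Orientations are given as a 3x3 rotation matrix whose columns are the frame's x, y, z axes.
In Python, from rig import read_state, capture, hand_in, trace, landmark_of, tips_ahead gives the robot as it stands.
- The arm moves only by the shell command python3 -m jog 'ROWS'. ROWS is JSON, a list of rows, each an object of numbers: "tx", "ty", "tz": the shift along the tool's x, y, z in cm; "roll": the turn about the tool's z in rad; "jaw": the opening, from 0 (shut) to 1 (fully open). A call has 1 to 8 rows; each row shifts and turns the commanded pose from where the row before left it, along the tool's axes as they then stand; what a row does not reach is not made up. A row lasts 1/10 s, in which the tool goes at most 50 mm and 8.59 degrees, less where a joint would pass 70% of its speed; a pose out of reach is approached as far as the arm can. A call with a gripper value outside its range is refused whole. The fingers move at their own pace and stop on an object; the grip force is fixed at half the most. Time passes only in rows, so rows that do not move let the fingers close. It gives the time, the measured TCP pose, the force, the opening and the grip force at its end, in the units of the state.
- read_state(): the state, without advancing time (a new reading comes with each control period).
- capture(name): name is "side" or "top"; returns a dict with "img" (420x560x3 uint8, red, green, blue), "vertical_fov" (degrees; the focal length in pixels is half the picture's height over the tangent of half this angle, whatever the lens; pixels are square), "cx", "cy" (the principal point, pixels), "cam_to_world" (4x4, takes a point from camera to world coordinates). Camera axes: x right, y up, looking along -z (the intrinsics and any distortion apply to the point x, -y, -z); pixel columns grow to the right and rows downward; lengths in m; the calibration is good to about 2 mm. A picture is of the moment at which its call begins. There is no depth.
- hand_in(): hands the job in; it is judged then, once.
Trained networks look in the newest picture that a camera, given by its name, has taken for a name from the list of things; names that differ only in an ending like _2 or _b are one class to them, and where a whole thing is asked for, a point or a joint stands for the part that bears it (a point fixed in the world has none). Each returns a list of dicts, best first, with "p" (0 to 1); they miss things now and then, are a little off and sometimes report something else, mostly with a low value. They report only what shows in the picture. A call takes as long as a camera call. They do not tell look-alikes from the thing itself.
- trace(camera, thing): "pixels" (420x560 bool, what is visible of it) and "bbox" ([left, top, width, height] in pixels, round what is visible of it).
- landmark_of(camera, thing): "point" ([row, column] in pixels: a listed point, or the origin of a listed thing).
The state is a dict: "time_s": time; "joint_positions": joint angles; "qvel": joint speeds; "tau": joint torques, N m; "position": TCP position; "tcp_rot": TCP orientation; "force": force on the tool from outside, world axes, zero at the start; "moment": the same for the moment, N m; "opening": opening from 0.0 (shut) to 1.0 (fully open); "grasp_force": force on a finger pad.
Only numpy, scipy, OpenCV 4.12 (cv2) and the standard library are available. Lean on these libraries where they do the work, as an engineer would, in place of code of your own. Each camera call takes 0.05 s, during which the arm holds its last target. There are 200 camera calls.

## Working session

There is one attempt and no reset: what is moved stays moved. The work goes in short steps, Python scripts to look and compute and a shell command to move; the robot and the scene stay as the last step left them, time stands still between calls to the robot, and variables do not carry over. Pictures are saved under pics/ and viewed, at most 10 in all, crops included, and the job is handed in when it is done.

```bash
mkdir -p pics; ls; python3 - <<'E'
from rig import *
import cv2,numpy as np
s=read_state(); print(s['time_s'],s['position'],np.round(s['tcp_rot'],3).tolist(),s['opening'],tips_ahead)
ims=[]
for n in ('side','top'):
    c=capture(n); print(n,c['vertical_fov'],c['cx'],c['cy'],np.round(c['cam_to_world'],3).tolist(),[k for k in c if k!='img'])
    cv2.imwrite(f'pics/{n}0.png',c['img'][:,:,::-1])
    for t in ['drying_board','mould_half','mould_face','mould_top_left','mould_top_right','mould_foot_hollow','mould_foot_back','plaster_block','clay_cat','test_cup']:
        print(t,[(np.round(d['point']).tolist(),round(d['p'],2)) for d in landmark_of(n,t)])
E
```

```text
pics
0.0 [0.2746631  0.56062005 0.24055811] [[-0.898, 0.44, -0.001], [0.44, 0.898, -0.002], [0.0, -0.002, -1.0]] 0.9999299217385661 0.019
side 46.60734172404787 274.69571809854784 209.79618558361202 [[0.817, 0.432, -0.382, 0.024], [-0.577, 0.605, -0.549, -0.653], [-0.006, 0.669, 0.743, 1.033], [0.0, 0.0, 0.0, 1.0]] ['vertical_fov', 'cx', 'cy', 'cam_to_world']
drying_board [([225.0, 281.0], 0.68)]
mould_half [([237.0, 331.0], 0.81), ([378.0, 264.0], 0.62)]
mould_face [([246.0, 409.0], 0.91), ([351.0, 256.0], 0.85), ([205.0, 337.0], 0.58)]
mould_top_left [([372.0, 252.0], 0.91), ([261.0, 414.0], 0.68), ([216.0, 348.0], 0.27)]
mould_top_right [([232.0, 421.0], 0.84), ([219.0, 347.0], 0.83), ([335.0, 276.0], 0.8)]
mould_foot_hollow [([236.0, 335.0], 0.86), ([376.0, 256.0], 0.8), ([276.0, 398.0], 0.56)]
mould_foot_back [([282.0, 414.0], 0.86), ([245.0, 324.0], 0.74), ([387.0, 274.0], 0.71)]
plaster_block [([164.0, 314.0], 0.69), ([138.0, 277.0], 0.64), ([192.0, 266.0], 0.58)]
clay_cat [([206.0, 305.0], 0.47)]
test_cup [([241.0, 266.0], 0.46)]
top 55.805462152574904 277.1262097434898 210.8
[... 286 characters left out ...]
0], 0.63), ([182.0, 296.0], 0.62), ([178.0, 265.0], 0.4)]
mould_face [([165.0, 386.0], 0.76), ([335.0, 378.0], 0.74), ([274.0, 435.0], 0.48)]
mould_top_left [([352.0, 392.0], 0.94), ([181.0, 297.0], 0.93), ([174.0, 402.0], 0.91)]
mould_top_right [([314.0, 379.0], 0.79), ([183.0, 331.0], 0.78), ([142.0, 382.0], 0.65)]
mould_foot_hollow [([332.0, 366.0], 0.96), ([177.0, 372.0], 0.93), ([189.0, 310.0], 0.55)]
mould_foot_back [([203.0, 311.0], 0.76), ([173.0, 383.0], 0.65), ([329.0, 378.0], 0.55)]
plaster_block [([201.0, 228.0], 0.96), ([138.0, 224.0], 0.92), ([144.0, 166.0], 0.57), ([182.0, 295.0], 0.5)]
clay_cat [([180.0, 265.0], 0.49), ([240.0, 271.0], 0.28)]
test_cup [([239.0, 267.0], 0.57)]
```

View pics/side0.png

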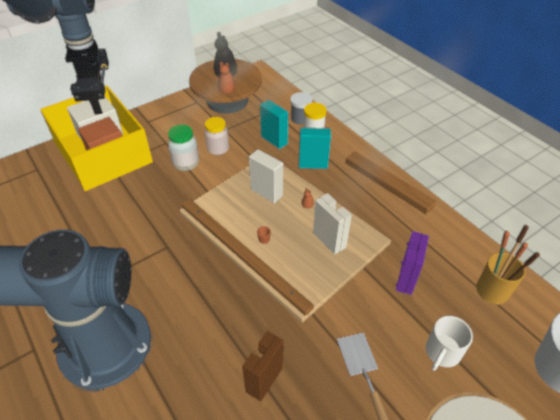

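View pics/top0.png

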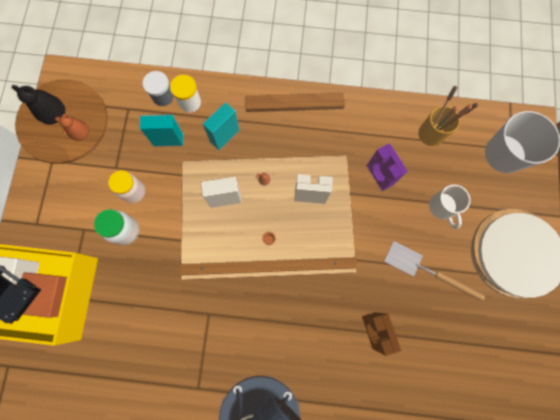

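Candidates for the mould half are white (side 331,225 / top 313,190), purple (side 412,263 / top 387,167) and brown (side 264,366 / top 382,333). The white one stands on the board with a slot in its top, so I choose that one. The plain block is at side 266,177 / top 221,193. I'll check the choice in a crop.

```bash
python3 - <<'E'
import cv2
a=cv2.imread('pics/top0.png')[145:290,170:370]; cv2.imwrite('pics/topc.png',cv2.resize(a,(800,580),interpolation=cv2.INTER_CUBIC))
a=cv2.imread('pics/side0.png')[140:320,175:395]; cv2.imwrite('pics/sidec.png',cv2.resize(a,(733,600),interpolation=cv2.INTER_CUBIC))
E
```

```text
(no output)
```

View pics/topc.png

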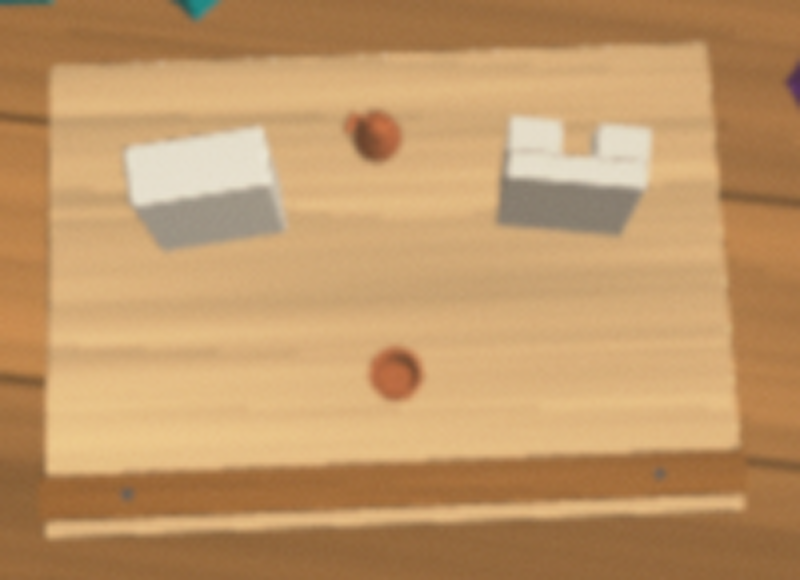

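View pics/sidec.png

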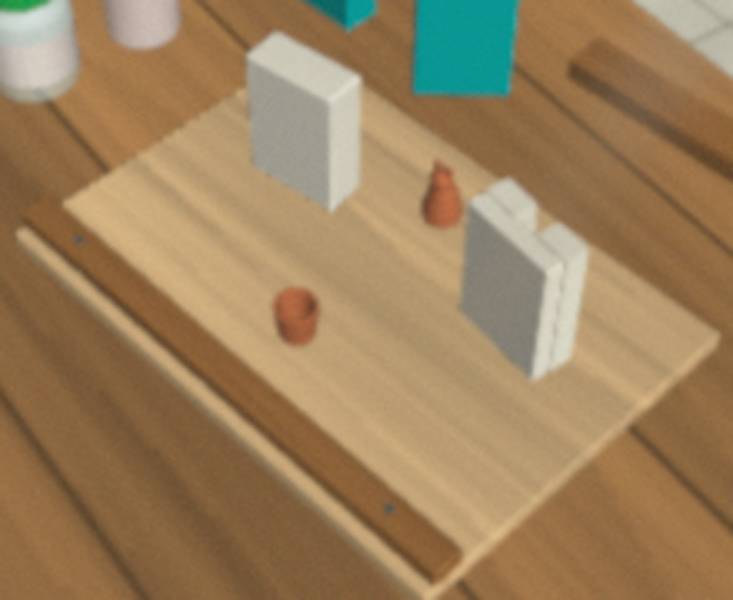

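The crops confirm it: the white piece on the right of the board has the slot and hollow on its far side, so it must tip towards the robot. Corner pixels are read off the crops for a pose fit.

```bash
cat > h.py <<'E'
import numpy as np,cv2
from scipy.optimize import least_squares
from rig import *
def cam(n):
    c=capture(n); f=210/np.tan(np.radians(c['vertical_fov']/2)); return dict(f=f,cx=c['cx'],cy=c['cy'],M=np.linalg.inv(c['cam_to_world']),img=c['img'])
def proj(c,P,k=0):
    P=np.atleast_2d(P); q=P@c['M'][:3,:3].T+c['M'][:3,3]; u=q[:,0]/-q[:,2]; v=-q[:,1]/-q[:,2]
    s=1+k*(u*u+v*v); return np.c_[c['cx']+c['f']*u*s,c['cy']+c['f']*v*s]
def place(x,y,a,L,z0=0):
    L=np.array(L,float)/1000; return np.c_[x+np.cos(a)*L[:,0]-np.sin(a)*L[:,1],y+np.sin(a)*L[:,0]+np.cos(a)*L[:,1],z0+L[:,2]]
def ray(c,px,z):
    "pixel (col,row) onto the plane of height z"
    W=np.linalg.inv(c['M']); d=W[:3,:3]@np.array([(px[0]-c['cx'])/c['f'],-(px[1]-c['cy'])/c['f'],-1]); o=W[:3,3]
    return o+d*(z-o[2])/d[2]
E
python3 - <<'E'
from h import *
ct,cs=cam('top'),cam('side')
T=lambda p:np.array(p)/4.+[170,145]
S=lambda p:np.array(p)*.3+[175,140]
B=dict(fl=(170,240,18),fr=(170,-240,18),nl=(-170,240,18),nr=(-170,-240,18))
bt=T([(52,67),(705,43),(46,525),(745,498)]); bs=S([(718,333),(430,588),(20,231)])
Bt=[B[k] for k in('fl','fr','nl','nr')];Bs=[B[k] for k in('fr','nr','nl')]
Mt=[(-20,45,130),(-20,-45,130),(-20,45,0),(-20,-45,0),(20,45,130),(20,-45,130)]
mt=T([(505,180),(645,189),(498,223),(620,236),(512,117),(652,126)])
Ms=[(-20,45,130),(-20,-45,130),(-20,-45,0),(-20,45,0),(20,45,130),(20,-45,130)]
ms=S([(470,197),(553,270),(535,378),(462,306),(510,181),(585,243)])
def fit(A,a,C,b,z):
    r=lambda p:np.r_[proj(ct,place(*p[:3],A,z),p[3])-a,proj(cs,place(*p[:3],C,z),p[4])-b].ravel()
    s=least_squares(r,[.5,0,0,0,0]); print(np.round(s.x,4),'deg',np.degrees(s.x[2]));print(np.round(s.fun.reshape(-1,2),1).tolist()); return s.x
b=fit(Bt,bt,Bs,bs,0); m=fit(Mt,mt,Ms,ms,.018)
c,s=np.cos(b[2]),np.sin(b[2]); R=np.array([[c,s],[-s,c]])
print('mould in board',R@(m[:2]-b[:2]),np.degrees(m[2]-b[2]))
print('face pt',place(*m[:3],[(20,0,115)],.018),'back foot',place(*m[:3],[(-20,0,0)],.018))
for n,p,z in(('cup',T((396,375)),.052),('cat',T((377,137)),.06)): q=ray(ct,p,z);print(n,q,R@(q[:2]-b[:2]))
E
```

```text
[ 0.5346  0.0418  0.1523 -0.1521 -0.254 ] deg 8.724978388697252
[[0.7, -1.2], [0.0, -1.4], [1.2, 0.9], [-0.4, 0.8], [-0.1, -1.5], [-1.0, 0.7], [-0.2, -0.2]]
[ 0.6023 -0.076   0.036  -0.7897 -0.4879] deg 2.0611076880480423
[[0.8, -1.5], [0.4, -0.8], [0.0, 0.1], [0.5, -0.7], [-0.1, -0.5], [-1.0, 0.3], [-0.4, 0.7], [-1.2, 0.5], [-0.7, 0.4], [-0.8, 1.0], [-0.5, -1.5], [1.1, 1.0]]
mould in board [ 0.04911968 -0.12671308] -6.663870700649211
face pt [[ 0.62231835 -0.07528026  0.133     ]] back foot [[ 0.58234423 -0.07671887  0.018     ]]
cup [0.45931057 0.02713815 0.052     ] [-0.07660084 -0.00307383]
cat [0.62214954 0.05918302 0.06      ] [0.08921467 0.00389889]
```

```bash
python3 - <<'E'
from h import *
ct,cs=cam('top'),cam('side')
T=lambda p:np.array(p)/4.+[170,145]
S=lambda p:np.array(p)*.3+[175,140]
Bt=[(170,240,18),(170,-240,18),(-170,240,18),(-170,-240,18)];Bs=[(170,-240,18),(-170,-240,18),(-170,240,18)]
bt=T([(52,67),(705,43),(46,525),(745,498)]); bs=S([(718,333),(430,588),(20,231)])
Mt=[(-20,45,130),(-20,-45,130),(-20,45,0),(-20,-45,0),(20,45,130),(20,-45,130)]
mt=T([(505,180),(645,189),(498,223),(620,236),(512,117),(652,126)])
Ms=[(-20,45,130),(-20,-45,130),(-20,-45,0),(-20,45,0),(20,45,130),(20,-45,130)]
ms=S([(470,197),(553,270),(535,378),(462,306),(510,181),(585,243)])
def res(p,kt,ks):
    return np.r_[proj(ct,place(*p[:3],Bt),kt)-bt,proj(cs,place(*p[:3],Bs),ks)-bs,proj(ct,place(*p[3:6],Mt,.018),kt)-mt,proj(cs,place(*p[3:6],Ms,.018),ks)-ms].ravel()
for name,f,n in (('nodist',lambda p:res(p,0,0),6),('k each',lambda p:res(p,p[6],p[7]),8)):
    o=least_squares(f,np.r_[.53,.04,.15,.6,-.07,.03,0,0][:n]); x=o.x; b,m=x[:3],x[3:6]
    print(name,np.round(x,4),'rms',np.sqrt(np.mean(o.fun**2)));print(np.round(o.fun.reshape(-1,2),1).tolist())
    c,s=np.cos(b[2]),np.sin(b[2]); R=np.array([[c,s],[-s,c]])
    print('mould in board',R@(m[:2]-b[:2]),np.degrees([b[2],m[2],m[2]-b[2]]),'face',place(*m,[(20,0,115)],.018))
s=read_state();print(s['time_s'],s['position'])
E
```

```text
nodist [ 0.5351  0.0426  0.1519  0.6015 -0.0749  0.0294] rms 1.0078468601307844
[[-0.5, -2.0], [0.3, -2.0], [-0.4, 1.6], [0.1, 1.1], [1.7, -1.3], [-0.8, 1.8], [-1.1, -0.5], [0.3, -1.4], [0.8, -0.8], [-0.4, 0.3], [0.6, -0.5], [-0.3, -0.7], [-0.1, -0.1], [-0.8, 0.5], [-1.3, 0.5], [-0.6, 0.8], [-1.0, 0.9], [-0.6, -1.7], [1.4, 1.0]]
mould in board [ 0.04789775 -0.12619197] [ 8.70210463  1.682524   -7.01958063] face [[ 0.62150335 -0.07428677  0.133     ]]
k each [ 0.5345  0.0418  0.1523  0.6018 -0.0753  0.0319 -0.1618 -0.2517] rms 0.8357130573084925
[[0.8, -1.1], [-0.0, -1.3], [1.2, 0.9], [-0.4, 0.7], [-0.1, -1.5], [-1.1, 0.7], [-0.2, -0.2], [0.5, -1.4], [0.8, -0.9], [-0.2, 0.2], [0.7, -0.6], [-0.2, -0.7], [-0.2, -0.1], [-0.7, 0.6], [-1.4, 0.4], [-0.7, 0.6], [-1.0, 0.9], [-0.6, -1.6], [1.1, 1.0]]
mould in board [ 0.04872955 -0.12593257] [ 8.72613769  1.82996478 -6.8961729 ] face [[ 0.62179978 -0.07461508  0.133     ]]
1.3 [0.275069   0.56118716 0.24153484]
```

```bash
python3 -m jog '[{"tx":-3.2,"ty":-1.97,"jaw":0.37},{"tx":-3.2,"ty":-1.97},{"tx":-3.2,"ty":-1.97},{"tx":-3.2,"ty":-1.97},{"tx":-3.2,"ty":-1.97},{"tx":-3.2,"ty":-1.97},{"tx":-3.2,"ty":-1.97},{"tx":-3.2,"ty":-1.97}]'
python3 -m jog '[{"tx":-3.2,"ty":-1.97},{"tx":-3.2,"ty":-1.97},{"tx":-3.2,"ty":-1.97},{"tx":-3.2,"ty":-1.97},{"tx":-3.2,"ty":-1.97},{"tx":-3.2,"ty":-1.97},{"tx":-3.2,"ty":-1.97},{"tx":-3.2,"ty":-1.97}]'
python3 -m jog '[{"roll":-0.12},{"roll":-0.12},{"roll":-0.12},{"roll":-0.127},{"roll":0}]'
python3 -c "
from rig import *;s=read_state();print(s['position'],s['tcp_rot'],s['opening'],s['time_s'],s['joint_positions'])"
```

```text
[0.275069   0.56118716 0.24153484] [[-8.97895032e-01  4.40209621e-01 -2.95413592e-05]
 [ 4.40209621e-01  8.97895032e-01 -1.26139830e-05]
 [ 2.09722430e-05 -2.43304232e-05 -9.99999999e-01]] 1.0009040583465358 1.3 [ 5.36571164e+01  3.02245623e+01  8.20880957e+01  1.01072629e-03
  6.76889272e+01 -1.02260107e+01]$[0]: bad value
$[0]: bad value
$[0]: bad value
```

```bash
python3 -m jog '[{"tx":-3.2,"ty":-1.97,"tz":0,"roll":0,"jaw":0.37},{"tx":-3.2,"ty":-1.97,"tz":0,"roll":0,"jaw":0.37}]'
```

```text
time_s: 1.5
position: [0.3151, 0.4976, 0.2415]
tcp_rot: [[-0.899, 0.438, 0.0], [0.438, 0.899, 0.0], [-0.0, 0.0, -1.0]]
force: [0.4, 0.2, -0.1]
opening: 0.891
grasp_force: 0.0
```

```bash
python3 -m jog '[{"tx":-3.2,"ty":-1.97,"tz":0,"roll":0,"jaw":0.37},{"tx":-3.2,"ty":-1.97,"tz":0,"roll":0,"jaw":0.37},{"tx":-3.2,"ty":-1.97,"tz":0,"roll":0,"jaw":0.37},{"tx":-3.2,"ty":-1.97,"tz":0,"roll":0,"jaw":0.37},{"tx":-3.2,"ty":-1.97,"tz":0,"roll":0,"jaw":0.37},{"tx":-3.2,"ty":-1.97,"tz":0,"roll":0,"jaw":0.37},{"tx":-3.2,"ty":-1.97,"tz":0,"roll":0,"jaw":0.37},{"tx":-3.2,"ty":-1.97,"tz":0,"roll":0,"jaw":0.37}]'
python3 -m jog '[{"tx":-3.2,"ty":-1.97,"tz":0,"roll":0,"jaw":0.37},{"tx":-3.2,"ty":-1.97,"tz":0,"roll":0,"jaw":0.37},{"tx":-3.2,"ty":-1.97,"tz":0,"roll":0,"jaw":0.37},{"tx":-3.2,"ty":-1.97,"tz":0,"roll":0,"jaw":0.37},{"tx":-3.2,"ty":-1.97,"tz":0,"roll":0,"jaw":0.37},{"tx":-3.2,"ty":-1.97,"tz":0,"roll":0,"jaw":0.37},{"tx":-3.2,"ty":-1.97,"tz":0,"roll":0,"jaw":0.37},{"tx":-3.2,"ty":-1.97,"tz":0,"roll":0,"jaw":0.37}]'
python3 -m jog '[{"tx":0,"ty":0,"tz":0,"roll":-0.12,"jaw":0.37},{"tx":0,"ty":0,"tz":0,"roll":-0.12,"jaw":0.37},{"tx":0,"ty":0,"tz":0,"roll":-0.12,"jaw":0.37},{"tx":0,"ty":0,"tz":0,"roll":-0.127,"jaw":0.37},{"tx":0,"ty":0,"tz":0,"roll":0,"jaw":0.37}]'
```

```text
time_s: 2.3
position: [0.4765, 0.2421, 0.2417]
tcp_rot: [[-0.898, 0.44, 0.0], [0.44, 0.898, 0.0], [-0.0, 0.0, -1.0]]
force: [0.1, 0.7, 0.2]
opening: 0.38
grasp_force: 0.0
time_s: 3.1
position: [0.6369, -0.0122, 0.2416]
tcp_rot: [[-0.898, 0.44, 0.0], [0.44, 0.898, 0.0], [-0.0, 0.0, -1.0]]
force: [0.9, 0.5, -0.3]
opening: 0.366
grasp_force: 0.0
time_s: 3.6
position: [0.6362, -0.0108, 0.2415]
tcp_rot: [[-1.0, -0.031, -0.0], [-0.031, 1.0, 0.0], [0.0, 0.0, -1.0]]
force: [0.6, -0.4, -0.3]
opening: 0.373
grasp_force: 0.0
```

```bash
python3 -m jog '[{"tx":-1.85,"ty":-3.15,"tz":0,"roll":0,"jaw":0.37},{"tx":-1.85,"ty":-3.15,"tz":0,"roll":0,"jaw":0.37},{"tx":0,"ty":0,"tz":3,"roll":0,"jaw":0.37},{"tx":0,"ty":0,"tz":3.2,"roll":0,"jaw":0.37},{"tx":0,"ty":0,"tz":3,"roll":0,"jaw":0.37},{"tx":0,"ty":0,"tz":0,"roll":0,"jaw":0.37}]'
python3 - <<'E'
from h import *
cs=cam('side');ct=cam('top')
a=np.hstack([cv2.resize(cs['img'][130:280,240:400],(400,375)),cv2.resize(ct['img'][120:270,220:380],(400,375))])
cv2.imwrite('pics/near.png',a[:,:,::-1])
E
```

```text
time_s: 4.2
position: [0.6717, -0.0718, 0.1446]
tcp_rot: [[-1.0, -0.028, -0.01], [-0.028, 1.0, 0.003], [0.01, 0.003, -1.0]]
force: [-0.6, -0.2, 0.0]
opening: 0.372
grasp_force: 0.0
```

View pics/near.png

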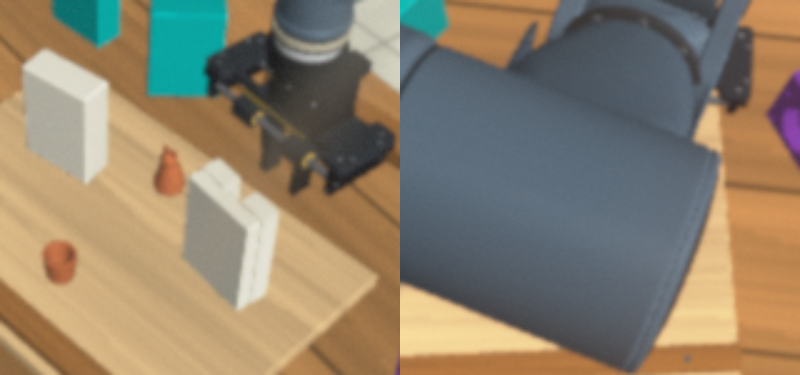

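The fingers hang at side about (351,196), behind the mould and either side of the slot, and everything is clear. I'll push towards the robot.

```bash
python3 -m jog '[{"tx":1.5,"ty":0,"tz":0,"roll":0,"jaw":0.37},{"tx":1.5,"ty":0,"tz":0,"roll":0,"jaw":0.37},{"tx":0.5,"ty":0,"tz":0,"roll":0,"jaw":0.37},{"tx":0.5,"ty":0,"tz":0,"roll":0,"jaw":0.37},{"tx":0.5,"ty":0,"tz":0,"roll":0,"jaw":0.37}]'
python3 -m jog '[{"tx":0.5,"ty":0,"tz":0,"roll":0,"jaw":0.37},{"tx":0.5,"ty":0,"tz":0,"roll":0,"jaw":0.37},{"tx":0.5,"ty":0,"tz":0,"roll":0,"jaw":0.37}]'
python3 - <<'E'
from h import *
cs=cam('side')
cv2.imwrite('pics/push.png',cv2.resize(cs['img'][130:280,240:400],(640,600))[:,:,::-1])
E
```

```text
time_s: 4.8
position: [0.6313, -0.0743, 0.151]
tcp_rot: [[-1.0, -0.031, 0.004], [-0.031, 1.0, -0.001], [-0.004, -0.001, -1.0]]
force: [1.8, 0.1, 0.7]
opening: 0.37
grasp_force: 0.5
time_s: 5.1
position: [0.615, -0.0745, 0.1496]
tcp_rot: [[-1.0, -0.031, 0.0], [-0.031, 1.0, -0.0], [-0.0, -0.0, -1.0]]
force: [-0.3, 0.4, -0.1]
opening: 0.368
grasp_force: 0.2
```

View pics/push.png

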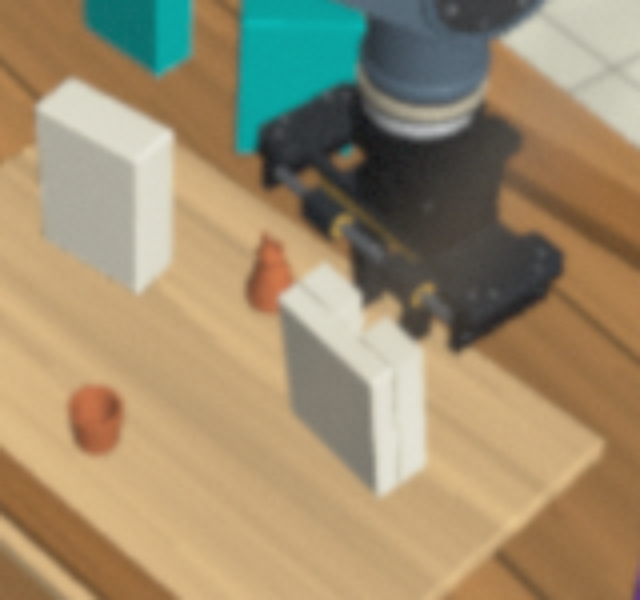

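It's in contact and tilting slightly, with the top at side about (325,210). I'll keep pushing.

```bash
python3 -m jog '[{"tx":0.5,"ty":0,"tz":0,"roll":0,"jaw":0.37},{"tx":0.5,"ty":0,"tz":0,"roll":0,"jaw":0.37},{"tx":0.5,"ty":0,"tz":0,"roll":0,"jaw":0.37},{"tx":0.5,"ty":0,"tz":0,"roll":0,"jaw":0.37},{"tx":0.5,"ty":0,"tz":0,"roll":0,"jaw":0.37},{"tx":0.4,"ty":0,"tz":0,"roll":0,"jaw":0.37},{"tx":0.3,"ty":0,"tz":0,"roll":0,"jaw":0.37},{"tx":0,"ty":0,"tz":0,"roll":0,"jaw":0.37}]'
python3 -m jog '[{"tx":0,"ty":0,"tz":0,"roll":0,"jaw":0.37},{"tx":0,"ty":0,"tz":0,"roll":0,"jaw":0.37},{"tx":0,"ty":0,"tz":0,"roll":0,"jaw":0.37}]'
python3 - <<'E'
from h import *
cs=cam('side')
cv2.imwrite('pics/push2.png',cv2.resize(cs['img'][150:330,200:392],(640,600))[:,:,::-1])
E
```

```text
time_s: 5.95
position: [0.5827, -0.0754, 0.1496]
tcp_rot: [[-1.0, -0.031, -0.0], [-0.031, 1.0, 0.0], [0.0, 0.0, -1.0]]
force: [-0.7, -0.0, 0.5]
opening: 0.369
grasp_force: 0.0
time_s: 6.25
position: [0.5834, -0.0755, 0.1496]
tcp_rot: [[-1.0, -0.031, 0.0], [-0.031, 1.0, -0.0], [-0.0, -0.0, -1.0]]
force: [0.3, 0.1, 0.5]
opening: 0.38
grasp_force: 0.0
```

View pics/push2.png

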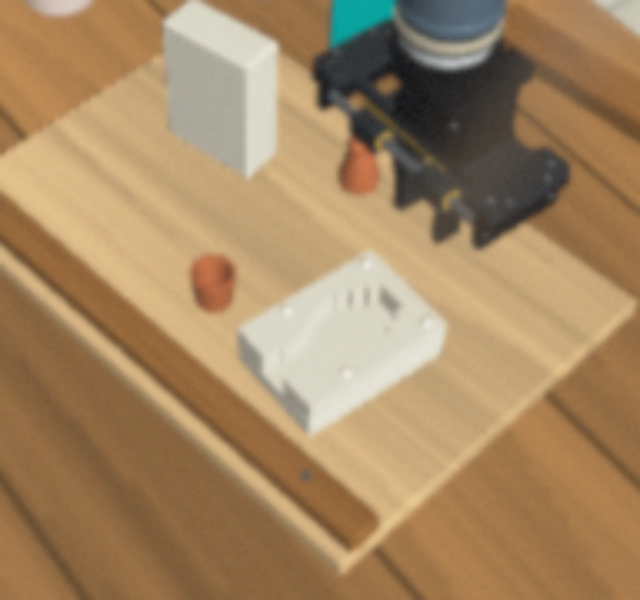

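The mould lies on its back with the hollow up, foot edge at side about (311,226)–(334,248) and top end at about (272,249)–(293,272). Next I fit its pose.

```bash
python3 -m jog '[{"tx":-2.5,"ty":0,"tz":0,"roll":0,"jaw":0.37},{"tx":-2.5,"ty":0,"tz":0,"roll":0,"jaw":0.5},{"tx":0,"ty":0,"tz":0,"roll":0,"jaw":0.5}]'
cat >> h.py <<'E'
# lying mould: pose = centre of top end..foot, local x away from robot (foot at +65)
LY=[(65,45,40),(65,-45,40),(-65,-45,40),(-65,45,40),(-65,-45,0)]
BD=np.array([.5345,.0418,.1523])
def lying(px,idx=range(5),k=-.25,n='side',c=None):
    c=c or cam(n); A=[LY[i] for i in idx]
    o=least_squares(lambda p:(proj(c,place(*p,A,.018),k)-px).ravel(),[.52,-.08,.03]); x=o.x
    cc,s=np.cos(BD[2]),np.sin(BD[2]);R=np.array([[cc,s],[-s,cc]])
    print('pose',x,'deg',np.degrees(x[2]),'res',np.round(o.fun,1))
    W=place(*x,[(-65,45,0),(-65,-45,0),(65,0,0)]); L=(W[:,:2]-BD[:2])@R.T
    print('board: top left/right, foot',np.round(L*1000,1).tolist(),'skew',np.degrees(x[2]-BD[2]),'foot world',W[2]); return x
E
python3 - <<'E'
from h import *
px=np.array([(370,250),(447,326),(310,408),(239,328),(311,436)])*.3+[200,150]
x=lying(px)
c=cam('side')
for t in ['mould_top_left','mould_top_right','mould_foot_hollow','mould_foot_back','mould_face']:
    print(t,[(np.round(d['point'][::-1]).tolist(),round(d['p'],2)) for d in landmark_of('side',t)])
E
```

```text
time_s: 6.6
position: [0.6367, -0.0743, 0.15]
tcp_rot: [[-0.999, -0.032, 0.005], [-0.032, 0.999, -0.001], [-0.005, -0.001, -1.0]]
force: [-0.3, 0.4, 0.4]
opening: 0.463
grasp_force: 0.0
pose [ 0.50808472 -0.07966099  0.01520884] deg 0.8714025540485243 res [ 0.7  0.1 -0.1 -0.8  0.2 -0.1 -0.3  0.1 -0.5  0.6]
board: top left/right, foot [[-102.8, -62.6], [-115.1, -151.7], [19.9, -124.9]] skew -7.8547446657939135 foot world [ 0.57307721 -0.07867245  0.        ]
mould_top_left [([268.0, 253.0], 0.93), ([247.0, 375.0], 0.71), ([409.0, 262.0], 0.57)]
mould_top_right [([292.0, 277.0], 0.75), ([422.0, 232.0], 0.7), ([277.0, 335.0], 0.7)]
mould_foot_hollow [([399.0, 277.0], 0.85), ([321.0, 233.0], 0.67), ([258.0, 373.0], 0.59)]
mould_foot_back [([321.0, 244.0], 0.84), ([276.0, 386.0], 0.6), ([415.0, 283.0], 0.59), ([375.0, 397.0], 0.44)]
mould_face [([256.0, 350.0], 0.83), ([288.0, 258.0], 0.8), ([408.0, 247.0], 0.69)]
```

```bash
python3 -m jog '[{"tx":1.0,"ty":0.6,"tz":0,"roll":-0.12,"jaw":0.6},{"tx":0,"ty":0,"tz":3,"roll":0,"jaw":0.6},{"tx":0,"ty":0,"tz":3,"roll":0,"jaw":0.6},{"tx":0,"ty":0,"tz":3,"roll":0,"jaw":0.6},{"tx":0,"ty":0,"tz":1.25,"roll":0,"jaw":0.6},{"tx":0,"ty":0,"tz":0,"roll":0,"jaw":0.6},{"tx":0,"ty":0,"tz":0,"roll":0,"jaw":0.6}]'
```

```text
time_s: 7.65
position: [0.6235, -0.0684, 0.0478]
tcp_rot: [[-0.989, -0.151, 0.001], [-0.151, 0.989, -0.0], [-0.001, -0.001, -1.0]]
force: [0.1, -0.3, 0.7]
opening: 0.598
grasp_force: 0.0
```

```bash
python3 -m jog '[{"tx":1,"ty":0,"tz":0,"roll":0,"jaw":0.6},{"tx":1,"ty":0,"tz":0,"roll":0,"jaw":0.6},{"tx":0.5,"ty":0,"tz":0,"roll":0,"jaw":0.6},{"tx":0.5,"ty":0,"tz":0,"roll":0,"jaw":0.6},{"tx":0.5,"ty":0,"tz":0,"roll":0,"jaw":0.6},{"tx":0.5,"ty":0,"tz":0,"roll":0,"jaw":0.6}]'
python3 -m jog '[{"tx":0.5,"ty":0,"tz":0,"roll":0,"jaw":0.6},{"tx":0.5,"ty":0,"tz":0,"roll":0,"jaw":0.6},{"tx":0.3,"ty":0,"tz":0,"roll":0,"jaw":0.6},{"tx":0,"ty":0,"tz":0,"roll":0,"jaw":0.6}]'
python3 - <<'E'
from h import *
cs=cam('side')
cv2.imwrite('pics/push3.png',cv2.resize(cs['img'][150:330,200:392],(640,600),interpolation=cv2.INTER_CUBIC)[:,:,::-1])
E
```

```text
time_s: 8.25
position: [0.5846, -0.0744, 0.0476]
tcp_rot: [[-0.989, -0.15, 0.004], [-0.15, 0.989, -0.0], [-0.004, -0.001, -1.0]]
force: [3.0, 0.9, 0.2]
opening: 0.601
grasp_force: 1.5
time_s: 8.65
position: [0.5706, -0.0763, 0.0474]
tcp_rot: [[-0.989, -0.151, 0.001], [-0.151, 0.989, -0.0], [-0.001, -0.0, -1.0]]
force: [2.6, 2.1, 2.8]
opening: 0.605
grasp_force: 1.5
```

View pics/push3.png

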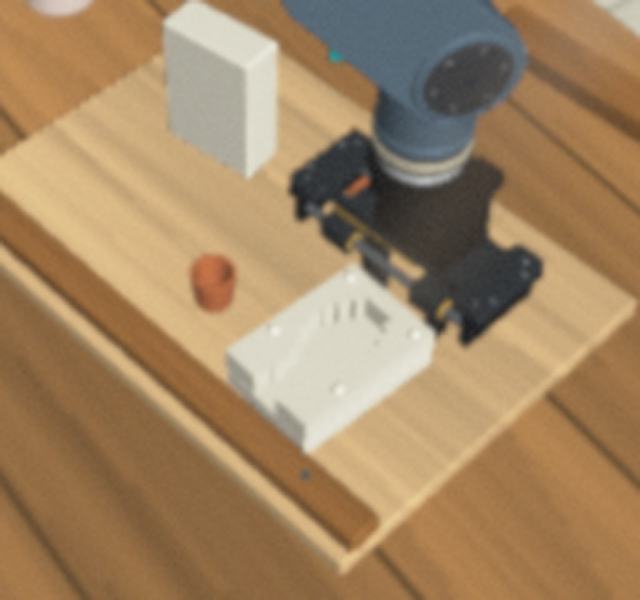

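The mould is moving squarely, its top end at side about (269,256)–(291,281), close to the batten. I'll go on gently and watch the force.

```bash
python3 -m jog '[{"tx":0.3,"ty":0,"tz":0,"roll":0,"jaw":0.6},{"tx":0.3,"ty":0,"tz":0,"roll":0,"jaw":0.6},{"tx":0,"ty":0,"tz":0,"roll":0,"jaw":0.6}]'
python3 -m jog '[{"tx":0.2,"ty":0,"tz":0,"roll":0,"jaw":0.6},{"tx":0,"ty":0,"tz":0,"roll":0,"jaw":0.6}]'
python3 -m jog '[{"tx":0.2,"ty":0,"tz":0,"roll":0,"jaw":0.6},{"tx":0,"ty":0,"tz":0,"roll":0,"jaw":0.6}]'
```

```text
time_s: 9.0
position: [0.5643, -0.0771, 0.0471]
tcp_rot: [[-0.989, -0.151, -0.0], [-0.151, 0.989, -0.0], [0.0, 0.0, -1.0]]
force: [3.6, 1.4, 1.7]
opening: 0.598
grasp_force: 1.7
time_s: 9.2
position: [0.5634, -0.0773, 0.0471]
tcp_rot: [[-0.989, -0.15, 0.002], [-0.15, 0.989, 0.0], [-0.002, -0.0, -1.0]]
force: [4.8, 2.6, 2.1]
opening: 0.603
grasp_force: 2.8
time_s: 9.4
position: [0.563, -0.0771, 0.0472]
tcp_rot: [[-0.989, -0.148, 0.006], [-0.148, 0.989, 0.001], [-0.006, -0.0, -1.0]]
force: [9.1, 6.3, -1.1]
opening: 0.601
grasp_force: 4.7
```

```bash
python3 -m jog '[{"tx":0.2,"ty":0,"tz":0,"roll":0,"jaw":0.6},{"tx":0,"ty":0,"tz":0,"roll":0,"jaw":0.6}]'
python3 -m jog '[{"tx":0.2,"ty":0,"tz":0,"roll":0,"jaw":0.6},{"tx":0,"ty":0,"tz":0,"roll":0,"jaw":0.6}]'
python3 - <<'E'
from h import *
cs=cam('side')
cv2.imwrite('pics/push4.png',cv2.resize(cs['img'][215:315,230:340],(660,600),interpolation=cv2.INTER_CUBIC)[:,:,::-1])
E
```

```text
time_s: 9.6
position: [0.5628, -0.0771, 0.0476]
tcp_rot: [[-0.989, -0.147, 0.009], [-0.147, 0.989, 0.001], [-0.009, -0.001, -1.0]]
force: [12.6, 8.3, 0.1]
opening: 0.601
grasp_force: 6.3
time_s: 9.8
position: [0.5627, -0.0772, 0.048]
tcp_rot: [[-0.989, -0.145, 0.013], [-0.145, 0.989, 0.001], [-0.013, -0.001, -1.0]]
force: [14.6, 10.9, -0.0]
opening: 0.603
grasp_force: 7.9
```

View pics/push4.png

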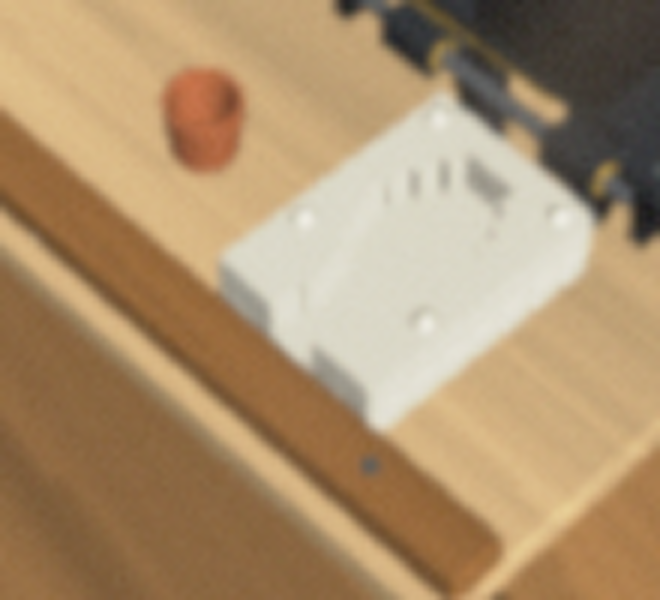

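The top end is at the batten, side about (267,258)–(293,282), but small skew is hard to judge here. I'll back off, close the fingers and press on the middle of the foot so both corners seat, and compute the pose alongside.

```bash
python3 -m jog '[{"tx":-1.5,"ty":0,"tz":0,"roll":0,"jaw":0.6},{"tx":-1.5,"ty":0,"tz":0,"roll":0,"jaw":0},{"tx":0,"ty":0,"tz":0,"roll":0,"jaw":0},{"tx":0,"ty":0,"tz":0,"roll":0,"jaw":0},{"tx":0,"ty":0,"tz":0,"roll":0,"jaw":0},{"tx":0,"ty":0,"tz":0,"roll":0,"jaw":0}]'
python3 - <<'E'
from h import *
px=np.array([(440,92),(594,210),(376,386),(221,257)])/6+[230,215]
x=lying(px,range(4))
s=read_state();p=s['position'][:2]-x[:2];print('tcp in mould frame',np.cos(x[2])*p[0]+np.sin(x[2])*p[1],-np.sin(x[2])*p[0]+np.cos(x[2])*p[1])
E
```

```text
time_s: 10.45
position: [0.5849, -0.0737, 0.0467]
tcp_rot: [[-0.989, -0.151, -0.003], [-0.151, 0.989, 0.001], [0.002, 0.001, -1.0]]
force: [-0.3, -0.0, -0.3]
opening: 0.232
grasp_force: 0.0
pose [ 0.48715356 -0.08816042  0.14531814] deg 8.326116063727785 res [ 0.2 -0.4  0.1 -0.2 -0.2  0.4 -0.   0.1]
board: top left/right, foot [[-131.2, -75.8], [-131.8, -165.8], [-1.5, -121.7]] skew -0.400031156114652 foot world [ 0.55146845 -0.07874795  0.        ]
tcp in mould frame 0.0991024168874419 -5.6447017471820266e-06
```

Fitted skew is −0.4° and both corners are at the batten plane. One seating push at the foot centre follows.

```bash
python3 -m jog '[{"tx":0,"ty":0,"tz":0,"roll":0,"jaw":0},{"tx":0,"ty":0,"tz":0,"roll":0,"jaw":0},{"tx":1,"ty":0,"tz":0,"roll":0,"jaw":0},{"tx":0.8,"ty":0,"tz":0,"roll":0,"jaw":0},{"tx":0.4,"ty":0,"tz":0,"roll":0,"jaw":0},{"tx":0.3,"ty":0,"tz":0,"roll":0,"jaw":0},{"tx":0.3,"ty":0,"tz":0,"roll":0,"jaw":0},{"tx":0,"ty":0,"tz":0,"roll":0,"jaw":0}]'
python3 -m jog '[{"tx":0.3,"ty":0,"tz":0,"roll":0,"jaw":0},{"tx":0.3,"ty":0,"tz":0,"roll":0,"jaw":0},{"tx":0,"ty":0,"tz":0,"roll":0,"jaw":0}]'
```

```text
time_s: 11.3
position: [0.5627, -0.0781, 0.048]
tcp_rot: [[-0.989, -0.148, 0.01], [-0.148, 0.989, -0.001], [-0.009, -0.002, -1.0]]
force: [6.8, 4.1, -1.9]
opening: 0.004
grasp_force: 3.7
time_s: 11.6
position: [0.5629, -0.0795, 0.0495]
tcp_rot: [[-0.989, -0.146, 0.023], [-0.146, 0.989, -0.003], [-0.022, -0.006, -1.0]]
force: [16.3, 8.5, -0.7]
opening: 0.008
grasp_force: 8.2
```

```bash
python3 -m jog '[{"tx":-1,"ty":0,"tz":0,"roll":0,"jaw":0},{"tx":-1.5,"ty":0,"tz":0,"roll":0,"jaw":0},{"tx":-1.5,"ty":0,"tz":0,"roll":0,"jaw":0},{"tx":0,"ty":0,"tz":-4,"roll":0,"jaw":0},{"tx":0,"ty":0,"tz":-4,"roll":0,"jaw":0},{"tx":0,"ty":0,"tz":-4,"roll":0,"jaw":0},{"tx":0,"ty":0,"tz":-4,"roll":0,"jaw":0},{"tx":0,"ty":0,"tz":-4,"roll":0,"jaw":0}]'
python3 -m jog '[{"tx":0,"ty":4,"tz":0,"roll":0,"jaw":0},{"tx":0,"ty":4,"tz":0,"roll":0,"jaw":0},{"tx":0,"ty":4,"tz":0,"roll":0,"jaw":0},{"tx":0,"ty":4,"tz":0,"roll":0,"jaw":0},{"tx":0,"ty":4,"tz":0,"roll":0,"jaw":0},{"tx":0,"ty":4,"tz":0,"roll":0,"jaw":0},{"tx":0,"ty":4,"tz":0,"roll":0,"jaw":0},{"tx":0,"ty":4,"tz":0,"roll":0,"jaw":0}]'
python3 -m jog '[{"tx":0,"ty":0,"tz":0,"roll":0,"jaw":0},{"tx":0,"ty":0,"tz":0,"roll":0,"jaw":0}]'
python3 - <<'E'
from h import *
cs=cam('side');ct=cam('top')
a=np.hstack([cv2.resize(cs['img'][215:315,230:340],(400,364),interpolation=cv2.INTER_CUBIC),cv2.resize(ct['img'][160:291,220:364],(400,364),interpolation=cv2.INTER_CUBIC)])
cv2.imwrite('pics/end.png',a[:,:,::-1])
E
```

```text
time_s: 12.4
position: [0.5914, -0.0729, 0.2484]
tcp_rot: [[-0.989, -0.151, -0.002], [-0.151, 0.989, -0.0], [0.002, 0.0, -1.0]]
force: [1.4, 0.0, 0.1]
opening: 0.009
grasp_force: 0.0
time_s: 13.2
position: [0.5431, 0.2446, 0.2468]
tcp_rot: [[-0.989, -0.151, -0.001], [-0.151, 0.989, -0.001], [0.002, -0.001, -1.0]]
force: [0.6, 0.2, 0.3]
opening: 0.003
grasp_force: 0.0
time_s: 13.4
position: [0.5433, 0.2438, 0.2467]
tcp_rot: [[-0.988, -0.153, -0.001], [-0.153, 0.988, -0.001], [0.001, -0.001, -1.0]]
force: [-0.6, 0.7, -0.4]
opening: 0.005
grasp_force: 0.0
```

View pics/end.png

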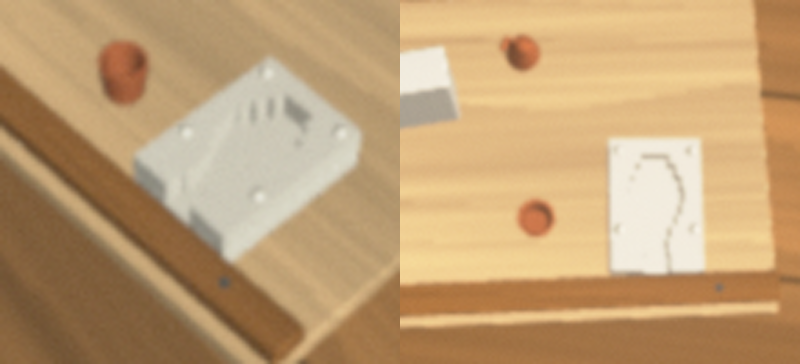

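Both views show the mould lying hollow up against the batten. I'll check the skew numerically from edge fits in the top view.

```bash
python3 - <<'E'
from h import *
acc=0
for _ in range(6): c=cam('top'); acc=acc+c['img'].astype(float)/6
sat=(acc.max(2)-acc.min(2)); g=acc.mean(2)
def und(p,k=-.16):
    q=(np.array(p)-[c['cx'],c['cy']])/c['f']; 
    u=q.copy()
    for _ in range(8): u=q/(1+k*(u**2).sum(1,keepdims=True))
    return u*c['f']+[c['cx'],c['cy']]
def cross(col,r0,r1,im):   # subpixel row of strongest vertical gradient
    s=np.diff(cv2.GaussianBlur(im,(3,3),0)[r0:r1,col]); w=np.abs(s); i=w.argmax(); a=slice(max(i-2,0),i+3); return r0+.5+np.sum(w[a]*np.arange(r0,r1-1)[a])/w[a].sum()-r0
def world(cols,r0,r1,im,z,name):
    P=und([(k,cross(k,r0,r1,im)) for k in cols]); W=np.array([ray(c,p,z) for p in P])
    a,b=np.polyfit(W[:,1],W[:,0],1); r=W[:,0]-a*W[:,1]-b; ok=abs(r)<.0025; a,b=np.polyfit(W[ok,1],W[ok,0],1)
    print(name,'yaw',np.degrees(np.arctan(-a)),'x at y=-.1:',b-.1*a,'rms mm',1e3*r[ok].std(),ok.sum(),len(ok)); 
# crop right panel: col=220+(X-400)*.36, row=160+Y*.36
world(range(298,326),204,215,sat,.058,'foot edge')
world([*range(299,307),*range(318,327)],252,264,sat,.058,'top-end edge')
world([*range(230,292),*range(332,350)],255,270,g,.038,'batten inner top edge')
world(range(190,350),150,172,g,.018,'board far edge')
E
```

```text
foot edge yaw 6.472699459839756 x at y=-.1: 0.5546085880958497 rms mm 0.09337271276968925 28 28
top-end edge yaw 6.964241599648197 x at y=-.1: 0.4190379896674623 rms mm 0.20444851082215976 17 17
batten inner top edge yaw 8.638455424717932 x at y=-.1: 0.42171212553883186 rms mm 1.2930480558339272 21 80
board far edge yaw 8.01105922124332 x at y=-.1: 0.7245272393904824 rms mm 1.5257234123395749 54 160
```

```bash
cat > edge.py <<'E'
from h import *
def run():
    acc=0
    for _ in range(6): c=cam('top'); acc=acc+c['img'].astype(float)/6
    sat=(acc.max(2)-acc.min(2)); g=acc.mean(2)
    q=lambda p:(np.array(p)-[c['cx'],c['cy']])/c['f']
    def und(p,k=-.16):
        d=q(p);u=d.copy()
        for _ in range(8): u=d/(1+k*(u**2).sum(1,keepdims=True))
        return u*c['f']+[c['cx'],c['cy']]
    def world(cols,im,z,line,name):
        P=[]
        for k in cols:
            r=int(round(line(k))); s=np.abs(np.diff(cv2.GaussianBlur(im,(5,1),0)[r-5:r+6,k])); i=int(s.argmax()); lo,hi=max(i-2,0),min(i+3,10)
            P.append((k,r-5+.5+np.average(np.arange(lo,hi),weights=s[lo:hi])))
        W=np.array([ray(c,p,z) for p in und(P)])
        ok=np.ones(len(W),bool)
        for _ in range(4): a,b=np.polyfit(W[ok,1],W[ok,0],1); r=W[:,0]-a*W[:,1]-b; ok=abs(r)<max(2*np.median(abs(r)),.0003)
        print(name,'yaw %.2f x(-.07) %.4f x(-.14) %.4f rms mm %.2f %d/%d'%(np.degrees(np.arctan(-a)),b-.07*a,b-.14*a,1e3*r[ok].std(),ok.sum(),len(ok)))
    pr=lambda P:(lambda k,L=np.polyfit([P[0][0],P[1][0]],[P[0][1],P[1][1]],1):np.polyval(L,k))
    world(range(298,326),sat,.058,pr([(297,209.5),(327,209.2)]),'foot edge')
    world([*range(299,307),*range(318,326)],sat,.058,pr([(297,258.3),(327,257.5)]),'top-end edge')
    world([*range(260,292),*range(334,352)],g,.038,pr([(220,262.6),(355,257.5)]),'batten inner')
    world([*range(260,292),*range(300,325),*range(334,352)],g,.038,pr([(220,273.7),(355,268.5)]),'batten outer')
    world(range(190,345),g,.018,pr([(183,161.7),(346,155.7)]),'board far')
run()
E
python3 edge.py
```

```text
foot edge yaw 6.41 x(-.07) 0.5513 x(-.14) 0.5592 rms mm 0.06 28/28
top-end edge yaw 7.26 x(-.07) 0.4154 x(-.14) 0.4243 rms mm 0.14 13/16
batten inner yaw 8.42 x(-.07) 0.4170 x(-.14) 0.4274 rms mm 0.27 41/50
batten outer yaw 9.47 x(-.07) 0.3835 x(-.14) 0.3952 rms mm 1.57 54/75
board far yaw 8.61 x(-.07) 0.7211 x(-.14) 0.7317 rms mm 0.63 129/155
```

The edges say the top end is skewed about −1.5°, leaving the left corner roughly 2 mm open after the seating push drifted right. I'll mend it by pushing the foot's left half towards the batten and a little left (the open side).

```bash
python3 -m jog '[{"tx":-0.3,"ty":-4,"tz":0,"roll":0,"jaw":0},{"tx":0,"ty":-4,"tz":0,"roll":0,"jaw":0},{"tx":0,"ty":-4,"tz":0,"roll":0,"jaw":0},{"tx":0,"ty":-4,"tz":0,"roll":0,"jaw":0},{"tx":0,"ty":-4,"tz":0,"roll":0,"jaw":0},{"tx":0,"ty":-4,"tz":0,"roll":0,"jaw":0},{"tx":0,"ty":-4,"tz":0,"roll":0,"jaw":0},{"tx":0,"ty":-2,"tz":0,"roll":0,"jaw":0}]'
python3 -m jog '[{"tx":0,"ty":0,"tz":4,"roll":0,"jaw":0},{"tx":0,"ty":0,"tz":4,"roll":0,"jaw":0},{"tx":0,"ty":0,"tz":4,"roll":0,"jaw":0},{"tx":0,"ty":0,"tz":4,"roll":0,"jaw":0},{"tx":0,"ty":0,"tz":4,"roll":0,"jaw":0},{"tx":0,"ty":0,"tz":0,"roll":0,"jaw":0},{"tx":0,"ty":0,"tz":0,"roll":0,"jaw":0}]'
```

```text
time_s: 14.9
position: [0.593, -0.056, 0.2472]
tcp_rot: [[-0.989, -0.148, 0.001], [-0.148, 0.989, -0.001], [-0.001, -0.001, -1.0]]
force: [0.4, 1.1, 0.1]
opening: 0.004
grasp_force: 0.0
time_s: 15.6
position: [0.5922, -0.0526, 0.0469]
tcp_rot: [[-0.989, -0.151, -0.001], [-0.151, 0.989, 0.0], [0.001, 0.001, -1.0]]
force: [0.4, 0.7, 0.6]
opening: 0.004
grasp_force: 0.0
```

```bash
python3 -m jog '[{"tx":1.2,"ty":0,"tz":0,"roll":0,"jaw":0},{"tx":1.2,"ty":0,"tz":0,"roll":0,"jaw":0},{"tx":0.5,"ty":0,"tz":0,"roll":0,"jaw":0},{"tx":0.2,"ty":0.05,"tz":0,"roll":0,"jaw":0},{"tx":0.2,"ty":0.05,"tz":0,"roll":0,"jaw":0},{"tx":0,"ty":0,"tz":0,"roll":0,"jaw":0}]'
python3 -m jog '[{"tx":0.2,"ty":0.1,"tz":0,"roll":0,"jaw":0},{"tx":0,"ty":0,"tz":0,"roll":0,"jaw":0}]'
python3 -m jog '[{"tx":0.2,"ty":0.1,"tz":0,"roll":0,"jaw":0},{"tx":0,"ty":0,"tz":0,"roll":0,"jaw":0}]'
```

```text
time_s: 16.2
position: [0.5608, -0.0569, 0.0481]
tcp_rot: [[-0.989, -0.151, 0.003], [-0.151, 0.989, -0.001], [-0.003, -0.001, -1.0]]
force: [0.6, 0.2, 0.1]
opening: 0.006
grasp_force: 0.5
time_s: 16.4
position: [0.5602, -0.0564, 0.048]
tcp_rot: [[-0.989, -0.15, 0.006], [-0.15, 0.989, -0.001], [-0.006, -0.002, -1.0]]
force: [5.0, 0.6, 4.2]
opening: 0.003
grasp_force: 2.5
time_s: 16.6
position: [0.5592, -0.0554, 0.048]
tcp_rot: [[-0.989, -0.149, 0.009], [-0.149, 0.989, -0.001], [-0.008, -0.002, -1.0]]
force: [7.4, 3.1, 1.5]
opening: 0.008
grasp_force: 3.9
```

```bash
python3 -m jog '[{"tx":0.2,"ty":0.1,"tz":0,"roll":0,"jaw":0},{"tx":0,"ty":0,"tz":0,"roll":0,"jaw":0}]'
python3 -m jog '[{"tx":0.2,"ty":0.1,"tz":0,"roll":0,"jaw":0},{"tx":0,"ty":0,"tz":0,"roll":0,"jaw":0}]'
python3 -m jog '[{"tx":0.2,"ty":0.1,"tz":0,"roll":0,"jaw":0},{"tx":0,"ty":0,"tz":0,"roll":0,"jaw":0}]'
```

```text
time_s: 16.8
position: [0.5582, -0.0542, 0.0481]
tcp_rot: [[-0.989, -0.149, 0.011], [-0.149, 0.989, -0.0], [-0.011, -0.002, -1.0]]
force: [9.6, 6.9, 1.2]
opening: 0.008
grasp_force: 5.4
time_s: 17.0
position: [0.5578, -0.0535, 0.0483]
tcp_rot: [[-0.989, -0.148, 0.015], [-0.148, 0.989, -0.001], [-0.015, -0.003, -1.0]]
force: [12.5, 8.0, 0.1]
opening: 0.005
grasp_force: 6.8
time_s: 17.2
position: [0.5577, -0.0535, 0.0488]
tcp_rot: [[-0.989, -0.148, 0.019], [-0.148, 0.989, -0.002], [-0.019, -0.005, -1.0]]
force: [15.0, 6.9, 0.3]
opening: 0.002
grasp_force: 8.0
```

The foot's left side moved about 3 mm and then stopped hard. I'll retreat and re-measure.

```bash
python3 -m jog '[{"tx":-1,"ty":-0.1,"tz":0,"roll":0,"jaw":0},{"tx":-1.5,"ty":0,"tz":0,"roll":0,"jaw":0},{"tx":-1.5,"ty":0,"tz":0,"roll":0,"jaw":0},{"tx":0,"ty":0,"tz":-4,"roll":0,"jaw":0},{"tx":0,"ty":0,"tz":-4,"roll":0,"jaw":0},{"tx":0,"ty":0,"tz":-4,"roll":0,"jaw":0},{"tx":0,"ty":0,"tz":-4,"roll":0,"jaw":0},{"tx":0,"ty":0,"tz":-4,"roll":0,"jaw":0}]'
python3 -m jog '[{"tx":0,"ty":4,"tz":0,"roll":0,"jaw":0},{"tx":0,"ty":4,"tz":0,"roll":0,"jaw":0},{"tx":0,"ty":4,"tz":0,"roll":0,"jaw":0},{"tx":0,"ty":4,"tz":0,"roll":0,"jaw":0},{"tx":0,"ty":4,"tz":0,"roll":0,"jaw":0},{"tx":0,"ty":4,"tz":0,"roll":0,"jaw":0},{"tx":0,"ty":4,"tz":0,"roll":0,"jaw":0},{"tx":0,"ty":2,"tz":0,"roll":0,"jaw":0}]'
python3 -m jog '[{"tx":0,"ty":0,"tz":0,"roll":0,"jaw":0},{"tx":0,"ty":0,"tz":0,"roll":0,"jaw":0}]'
python3 edge.py
```

```text
time_s: 18.0
position: [0.5864, -0.0478, 0.2474]
tcp_rot: [[-0.989, -0.151, -0.006], [-0.151, 0.989, 0.001], [0.006, 0.002, -1.0]]
force: [1.5, -1.1, 0.2]
opening: 0.008
grasp_force: 0.0
time_s: 18.8
position: [0.5405, 0.2508, 0.2458]
tcp_rot: [[-0.988, -0.153, -0.006], [-0.153, 0.988, -0.001], [0.006, -0.0, -1.0]]
force: [0.6, -0.6, -0.1]
opening: -0.002
grasp_force: 0.0
time_s: 19.0
position: [0.5421, 0.248, 0.246]
tcp_rot: [[-0.988, -0.152, -0.003], [-0.152, 0.988, -0.002], [0.004, -0.001, -1.0]]
force: [-0.3, -0.2, 0.2]
opening: 0.002
grasp_force: 0.0
foot edge yaw 8.70 x(-.07) 0.5497 x(-.14) 0.5604 rms mm 0.12 27/28
top-end edge yaw 8.54 x(-.07) 0.4142 x(-.14) 0.4247 rms mm 0.13 16/16
batten inner yaw 8.44 x(-.07) 0.4170 x(-.14) 0.4274 rms mm 0.27 41/50
batten outer yaw 9.45 x(-.07) 0.3822 x(-.14) 0.3938 rms mm 4.55 75/75
board far yaw 8.56 x(-.07) 0.7210 x(-.14) 0.7315 rms mm 0.62 129/155
```

Mould yaw is now 8.5–8.7°, parallel to the batten at 8.5°. The top end is snug along its whole length, the arm is clear, and nothing else moved.

```bash
python3 -c "
from rig import *;print(hand_in())"
```

```text
the job is handed in; nothing more can be done
None
```

The job is handed in: the mould half lies hollow up with its whole top end against the batten (parallel to within about 0.2°), the arm is clear, and I saw no sign that anything else was disturbed.

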